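# Fetch the spoon caddy from its bin and hang it on the drying stand

### The job

The steel spoon caddy is in the tidy box, in the bin whose lid is marked with two dots: open that lid, leave the other two shut, and hang the caddy by its two holes on the two pins of the drying stand, its back flat against the board. In the bin only the back plate can be pinched, and that must be free for hanging, so on the way stand the caddy upright on the worktop, let go and take it again by its sides. Leave the jam jar and the mug where they are.

Things in the scene. Friction and masses are not known exactly. Their poses are not given: they have to be found in the camera images.
- tidy_box: Tidy box: a wooden tray 98 x 300 mm with three wooden bins in a row along its y axis, alike but for the marks on their lids and in any order. Each bin is 80 mm deep (x) and 94 mm wide (y), walls 5 to 6 mm, rim 128 mm above the worktop, inner floor 14 mm above it. Fixed. Origin under its centre; x points to its back, y left, z up.
- lid_dots (a joint): Lid of the right bin, marked with two dark round dots 20 mm across; 8 mm thick, hinged at the bin's back rim. 0 is shut; grows as the front edge swings up and back, to a stop at 2.1 rad. The hinge is stiff: the lid stays where it is left; about 2 N at the tab moves it.
- lid_disc (a joint): Lid marked with one dark disc 38 mm across; same size and sense as lid_dots. Must stay shut.
- lid_bar (a joint): Lid marked with one dark bar 58 x 12 mm; same size and sense as lid_dots. Must stay shut.
- tab_dots (a point): Pull tab of the two-dots lid, middle of the part that juts out, 97 mm from the hinge line. The tab is 22 mm wide (along the row), 8 mm thick, and juts 27 mm out from the lid's front edge, clear of the bin's front. Axes turn with the lid; when shut: x to the back of the box, y left along the row, z up.
- hinge_dots (a point): Middle of the hinge line of the two-dots lid, on the back rim of the bin, level with the underside of the shut lid. Its y axis is the hinge line.
- tab_disc (a point): The same point on the tab of the lid with one disc.
- tab_bar (a point): The same point on the tab of the lid with one bar.
- caddy_mid (a point): Spoon caddy, open-topped steel box, loose, 0.2 kg: 48 mm deep (x), 60 mm wide (y), 80 mm high, with a back plate 5 mm thick and 60 mm wide that rises to 108 mm; floor and other walls 4 mm. The point is amid its depth and width, 54 mm above its underside. x points from the front to the back plate (the plate's middle plane lies at x = +21.5 mm), z up.
- bin_dots: The bin under the two-dots lid. The caddy stands in it upright, its back plate towards the left end of the row (caddy x along bin y), with 4 mm of room at its sides and front but 32 mm behind the back plate; the plate's top edge is 6 mm below the rim. An 8 mm high rib on the floor keeps it there. Origin under the bin's centre, axes as the tidy box's.
- hole_left (a point): Centre of the hanging hole near the caddy's left (+y) side: 11 mm across, through the back plate, 94 mm above the underside and 14 mm below the plate's top edge, 18 mm off the middle (the holes are 36 mm apart). Axes as the caddy's.
- hole_right (a point): The same for the hole on the right (-y) side.
- stand: Drying stand, wood, fixed: base 100 x 130 mm, 15 mm high, with an upright board 130 mm wide along its back, top at 146 mm, front face at x = +34 mm. Two steel pins 36 mm apart and 6 mm thick stick out 18 mm from the board's front, 132 mm above the worktop at the board and rising 3 mm to their round tips. Origin under the base's centre; x into the board, y left. The worktop before it is free.
- pin_left (a point): Seat on the left (+y) pin: point on the pin's axis 2.5 mm in front of the board, where the middle of the plate's thickness belongs. Axes as the stand's. Hung, the caddy's axes agree with the stand's and its holes' centres lie about 2.5 mm below these points.
- pin_right (a point): The same point on the right (-y) pin.
- jam_jar: Jam jar with a white lid, 72 mm across, 102 mm high, at the back between the box and the stand; origin under its centre. Leave alone.
- mug_plain: White mug with dark dots, 82 mm across, 91 mm high, right of the tidy box; origin under its centre. Leave alone.

How it is judged (in metres and radians):
On the way, in this order (a step that is already met when the one before it is completed fails the run):
1. the lid with two dots is swung well open (more than 1.3 rad) (value of joint lid_dots above 1.3 rad), for 0.2 s.
2. the caddy stands upright on the worktop, let go (height (world z) of caddy_mid below 0.06 m and angle between caddy_mid's own z axis and vertical below 0.1 rad and contact force between the fingers and anything else below 0.1 N and linear speed of caddy below 0.02 m/s), for 0.2 s.
At the end, for the whole second after the job is handed in: The caddy hangs at rest, upright within 0.1 rad, with each hole's centre within 7 mm of its pin's seat (on the pin, back against the board); the lids with the disc and the bar are shut (under 0.1 rad) (distance between hole_left and pin_left below 0.007 m and distance between hole_right and pin_right below 0.007 m and angle between caddy_mid's own z axis and vertical below 0.1 rad and linear speed of caddy below 0.02 m/s and value of joint each of lid_disc, lid_bar below 0.1 rad); the robot touches nothing.
It fails at once if a wrong lid is opened (more than 0.2 rad) (value of joint any of lid_disc, lid_bar above 0.2 rad).
It fails at once if the jam jar or the mug is moved by more than 40 mm (distance of any of jam_jar, mug_plain from where it was at the start of the episode above 0.04 m).
It also fails if it takes over 66 s, if anything falls off the work surface, if the arm or the gripper's body presses on something with over 40 N, if the wrist force passes 120 N, or if a joint passes its speed limit or range.

### The arm

A 6-joint arm with a two-finger parallel gripper is mounted at the origin on a cart in front of the work surface, level with it; the furniture and walls round the work are solid. World frame = base frame: x ahead of the robot, y to its left, z up, the work surface at z = 0. Lengths are in mm, angles in rad, forces in N, time in s.
With the tool pointing down it reaches from about 350 to 775 mm from the base axis. Payload 7.3 kg.
Tool frame: the origin (TCP) lies between the finger pads; the fingertips stand 14 mm ahead of it and the grasp point (between the pads) lies 5 mm behind it; z points along the fingers, y is the line along which they close (so a half turn about z gives the same grasp; the last joint's range is limited). The gripper opens to 92 mm and grips with 3 to 60 N. Pads are 19 mm wide; open, the fingers measure 130 mm over their backs; the gripper's body (75 mm by 190 mm) begins 47 mm behind the grasp point.
Start: joints at [-1.423, 0.342, 1.524, -0, 1.275, -0.146], TCP at [152.058, -502.516, 240.741] pointing down, gripper open.
Joint ranges: [-2.53, 2.53], [-0.77, 2.02], [0.04, 2.7], [-1, 4.14], [0.28, 2.66], [-3.11, 3.11]. Speed limits (rad/s): [2.57, 2.57, 3.14, 3.14, 3.14, 3.14].

### API

Orientations are given as [roll, pitch, yaw] about the fixed x, y, z axes, in that order (R = Rz(yaw) Ry(pitch) Rx(roll)).
In Python, from plant import get_obs, cams, close_job gives the robot as it stands. The module is installed in compiled form; this text tells all that it offers.
- The arm moves only by the shell command python3 -m creep 'ROWS'. ROWS is JSON, a list of rows, each an object of numbers: "hand": the opening, from 0 (shut) to 1 (fully open); "tx", "ty", "tz": the shift along the tool's x, y, z in m; "spin": the turn about the tool's z in degrees. In form: [{"hand": .., "tx": .., "ty": .., "tz": .., "spin": ..}, ...]. A call has 1 to 5 rows; each row shifts and turns the commanded pose from where the row before left it, along the tool's axes as they then stand; what a row does not reach is not made up. A row lasts 1/8 s, in which the tool goes at most 62.5 mm and 10.7 degrees, less where a joint would pass 70% of its speed; a pose out of reach is approached as far as the arm can. A call is refused whole if a number of a shift passes 0.0625 or a number of a turn 10.7, either way. A call with a gripper value outside its range is refused whole. The fingers move at their own pace and stop on an object; the grip force is fixed at half the most. Time passes only in rows, so rows that do not move let the fingers close. It gives the time, the measured TCP pose, the force, the opening and the grip force at its end, in the units of the state.
- get_obs(): the state, without advancing time (a new reading comes with each control period).
- cams.capture(name): name is "scene" or "top" or "wrist"; returns a dict with "color" (400x640x3 uint8, red, green, blue), "K" (3x3 intrinsics, pixels), "R" (3x3) and "t" (3): a world point X has camera coordinates R X + t. Camera axes: x right, y down, z forward; pixel columns grow to the right and rows downward; lengths in mm; the calibration is good to about 2 mm. A picture is of the moment at which its call begins. There is no depth.
- close_job(): hands the job in; it is judged then, once.
The state is a dict: "time": time; "joint_positions": joint angles; "dq": joint speeds; "tau": joint torques, N m; "tool_pos": TCP position; "tcp_rot": TCP orientation; "contact_force": force on the tool from outside, world axes, zero at the start; "moment": the same for the moment, N m; "grip_width": finger opening in mm; "finger_force": force on a finger pad.
Only numpy, scipy, OpenCV 4.12 (cv2) and the standard library are available. Lean on these libraries where they do the work, as an engineer would, in place of code of your own. Each camera call takes 0.05 s, during which the arm holds its last target. There are 200 camera calls.

## Working session

There is one attempt and no reset: what is moved stays moved. The work goes in short steps, Python scripts to look and compute and a shell command to move; the robot and the scene stay as the last step left them, time stands still between calls to the robot, and variables do not carry over. Pictures are saved under pics/ and viewed, at most 10 in all, crops included, and the job is handed in when it is done.

```bash
mkdir -p pics && cat > h.py <<'E'
import numpy as np, cv2
from plant import get_obs, cams
def cap(n,f=None):
    c=cams.capture(n)
    if f: cv2.imwrite('pics/'+f,c['color'][:,:,::-1])
    return c
def ray(c,u,v):
    K,R,t=[np.array(c[k],float) for k in('K','R','t')]
    d=R.T@np.linalg.inv(K)@[u,v,1]; return -R.T@t.ravel(), d
def onz(c,u,v,z):
    o,d=ray(c,u,v); return o+d*(z-o[2])/d[2]
def proj(c,X):
    p=np.array(c['R'])@np.array(X,float)+np.array(c['t']).ravel(); p=np.array(c['K'])@p; return p[:2]/p[2]
E
python3 - <<'E'
from h import *
np.set_printoptions(precision=2,suppress=True)
import pickle
for n in('top','scene'):
    c=cap(n,n+'1.png'); pickle.dump(c,open(n+'1.pkl','wb')); print(n,c['K'],c['R'],c['t'])
print(get_obs())
E
```

```text
top [[479.66   0.   325.28]
 [  0.   479.66 199.59]
 [  0.     0.     1.  ]] [[ 0.03 -1.    0.03]
 [-0.99 -0.03 -0.17]
 [ 0.17 -0.02 -0.99]] [-154.25  526.25 1273.34]
scene [[412.99   0.   317.18]
 [  0.   412.99 195.49]
 [  0.     0.     1.  ]] [[-0.64 -0.77 -0.02]
 [-0.49  0.42 -0.77]
 [ 0.6  -0.48 -0.64]] [240.17 378.6  969.02]
{'time': 0.1, 'joint_positions': array([-1.42,  0.34,  1.52, -0.  ,  1.28, -0.15]), 'dq': array([-0., -0., -0.,  0., -0., -0.]), 'tau': array([  0.  , -43.2 , -24.47,   0.07,   0.05,  -0.  ]), 'tool_pos': array([ 152.  , -502.15,  240.13]), 'tcp_rot': array([-3.14, -0.  ,  0.29]), 'contact_force': array([-0.34,  0.24, -0.22]), 'moment': array([0.01, 0.03, 0.01]), 'finger_force': 0.0, 'grip_width': 92.14433503992123}
```

View pics/top1.png

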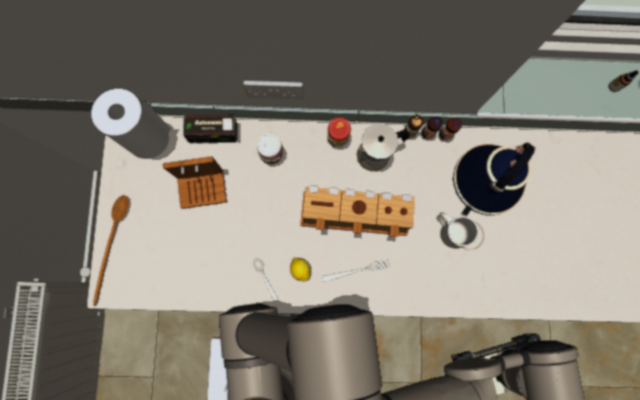

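View pics/scene1.png

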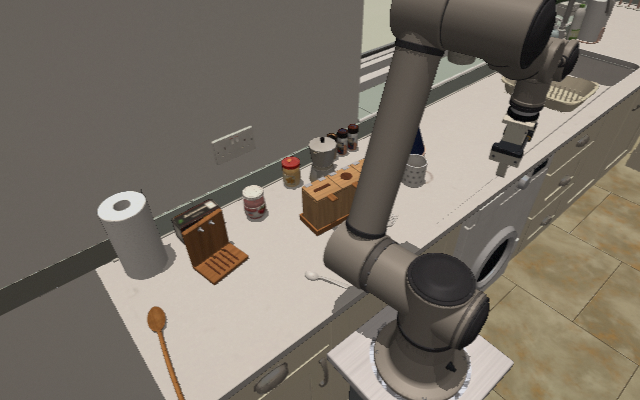

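The top view shows the tidy box at (302–414, 187–237). The two-dots lid is rightmost, with dots near (389,211) and (404,211) and its tab at (393,237). The stand is at (165–228, 157–208), the jar at (270,149) and the mug at (460,232).

```bash
python3 - <<'E'
from h import *
import pickle
np.set_printoptions(precision=1,suppress=True)
c=pickle.load(open('top1.pkl','rb')); im=c['color']
a=cv2.resize(im[180:245,295:420],None,fx=5,fy=5,interpolation=cv2.INTER_CUBIC)
b=cv2.resize(im[150:215,155:280],None,fx=5,fy=5,interpolation=cv2.INTER_CUBIC)
a=a[:300]; b=b[:300]
cv2.imwrite('pics/crop1.png',np.vstack([a,b])[:,:,::-1])
# lid tops: dark marks
g=im.astype(int)
for (u,v,z,n) in [(322,205,136,'bar'),(359,207,136,'disc'),(389,211,136,'d1'),(404,211,136,'d2'),(393,237,136,'tab'),(324,231,136,'tabbar'),(358,234,136,'tabdisc')]:
    print(n,onz(c,u,v,z))
m=(im.sum(2)<170).astype(np.uint8); m[:190]=0;m[225:]=0;m[:,:300]=0;m[:,415:]=0
n,l,s,ce=cv2.connectedComponentsWithStats(m)
for i in range(1,n):
    if s[i,4]>4: print(s[i],ce[i],onz(c,*ce[i],136))
E
```

```text
bar [ 500.8 -129.2  136. ]
disc [ 498.5 -224.1  136. ]
d1 [ 490.5 -301.2  136. ]
d2 [ 491.6 -339.9  136. ]
tab [ 424.  -311.7  136. ]
tabbar [ 434.3 -136.1  136. ]
tabdisc [ 429.1 -222.5  136. ]
[314 203  17   2  19] [321.8 203.6] [ 504.5 -128.7  136. ]
[354 202  10  11  91] [358.5 206.9] [ 498.8 -222.8  136. ]
[386 208   4   4  13] [387.4 209.6] [ 493.9 -297.1  136. ]
[402 210   3   4  11] [402.9 211.4] [ 490.6 -337.   136. ]
[304 219  12   5  52] [309.4 220.9] [458.9 -98.4 136. ]
[325 221  28   4  85] [336.6 222.9] [ 455.9 -167.4  136. ]
```

View pics/crop1.png

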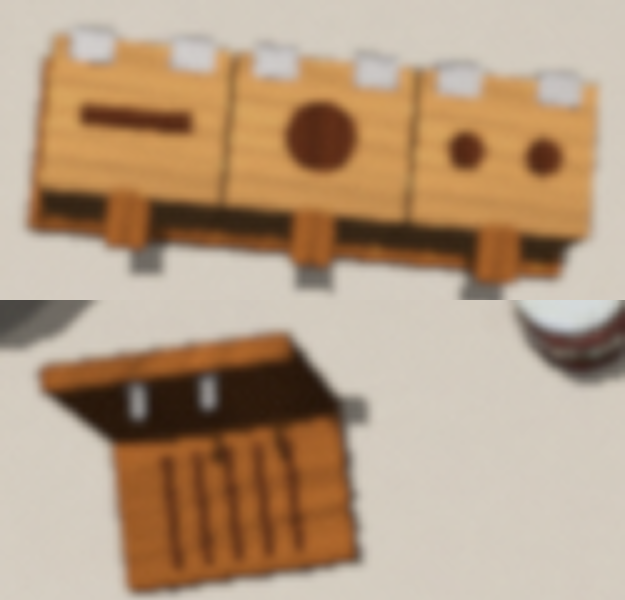

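The enlarged crop confirms the dots lid on the right, with its tab centre near px (394.6,231). The pins are near px (182.6,170.4) and (196.6,168.4). Next: the targets in the world frame.

```bash
python3 - <<'E'
from h import *
import pickle
np.set_printoptions(precision=1,suppress=True)
c=pickle.load(open('top1.pkl','rb'))
T=onz(c,394.6,231,136); D=(onz(c,387.9,210.2,136)+onz(c,403.6,211.4,136))/2
B=onz(c,322.2,203.7,136); print('tab',T,'dots',D,'bar',B,'yaw',np.arctan2(-(B-D)[0],(B-D)[1]))
p1=onz(c,182.6,170.4,133.5);p2=onz(c,196.6,168.4,133.5); d=p1-p2
print('pins',p1,p2,np.linalg.norm(d),'yaw',np.arctan2(-d[0],d[1]))
# base front edge of stand
f1=onz(c,155+132/5,150+292/5,15);f2=onz(c,155+358/5,150+258/5,15);d=f1-f2;print('front',f1,f2,np.linalg.norm(d),np.arctan2(-d[0],d[1]))
t1=onz(c,155+42/5,150+68/5,146);t2=onz(c,155+288/5,150+33/5,146);d=t1-t2;print('boardtop back',t1,t2,np.linalg.norm(d),np.arctan2(-d[0],d[1]))
print('jar',onz(c,270,143,102),'mug',onz(c,460,232,91),'cam',ray(c,0,0)[0])
E
```

```text
tab [ 439.5 -315.7  136. ] dots [ 491.5 -318.6  136. ] bar [ 504.2 -129.6  136. ] yaw -0.06713624624040326
pins [580.5 231.7 133.5] [586.9 196.4 133.5] 35.94386381255913 yaw 0.1798655875351685
front [498.6 260.1  15. ] [521.6 136.   15. ] 126.1432362560218 0.18329544181969762
boardtop back [593.8 278.1 146. ] [616.3 154.7 146. ] 125.4039801019944 0.18035377112671552
jar [670.2  14.  102. ] mug [ 446.7 -497.4   91. ] cam [ 308.2 -108.2 1347.4]
```

```bash
python3 -m creep '[{"hand":1,"spin":10.2},{"hand":1,"spin":10.2},{"hand":1,"tx":0.045,"ty":-0.034},{"hand":1,"tx":0.045,"ty":-0.034},{"hand":1,"tx":0.045,"ty":-0.034}]' && python3 -m creep '[{"hand":0.6,"tx":0.045,"ty":-0.034},{"hand":0.5,"tx":0.045,"ty":-0.034},{"hand":0.5,"tx":0.045,"ty":-0.035},{"hand":0.5},{"hand":0.5}]' && python3 - <<'E'
from h import *
import pickle
c=cap('wrist','w1.png');pickle.dump(c,open('w1.pkl','wb'))
o=get_obs();print(o['tool_pos'],o['tcp_rot'],o['grip_width'])
E
```

```text
invalid input at $[0]: expected keys hand, tx, ty, tz, spin
```

All keys are required.

```bash
python3 -m creep '[{"hand":1,"tx":0,"ty":0,"tz":0,"spin":10.2},{"hand":1,"tx":0,"ty":0,"tz":0,"spin":10.2},{"hand":1,"tx":0.045,"ty":-0.034,"tz":0,"spin":0},{"hand":1,"tx":0.045,"ty":-0.034,"tz":0,"spin":0},{"hand":1,"tx":0.045,"ty":-0.034,"tz":0,"spin":0}]' && python3 -m creep '[{"hand":0.6,"tx":0.045,"ty":-0.034,"tz":0,"spin":0},{"hand":0.5,"tx":0.045,"ty":-0.034,"tz":0,"spin":0},{"hand":0.5,"tx":0.045,"ty":-0.035,"tz":0,"spin":0},{"hand":0.5,"tx":0,"ty":0,"tz":0,"spin":0},{"hand":0.5,"tx":0,"ty":0,"tz":0,"spin":0}]' && python3 - <<'E'
from h import *
import pickle
c=cap('wrist','w1.png');pickle.dump(c,open('w1.pkl','wb'))
o=get_obs();print(o['tool_pos'],o['tcp_rot'],o['grip_width'])
E
```

```text
time: 0.72
tool_pos: [294.2, -408.0, 240.4]
tcp_rot: [-3.141, 0.0, -0.063]
contact_force: [0.0, -0.4, 0.1]
grip_width: 91.7
finger_force: 0.0
time: 1.35
tool_pos: [433.9, -314.7, 240.3]
tcp_rot: [-3.141, 0.001, -0.061]
contact_force: [-1.3, 0.3, -0.4]
grip_width: 47.8
finger_force: 0.0
[ 433.47703184 -315.19414638  240.42924549] [-3.14151977e+00  9.17424231e-04 -6.29208853e-02] 46.7951774458748
```

View pics/w1.png

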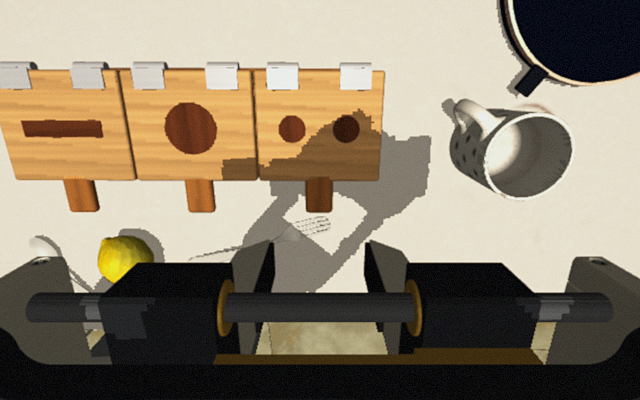

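The wrist view shows the dots at (292,129) and (346,128), and the right-hand tab spanning (305–332, 179–212), between and ahead of the fingers.

```bash
python3 - <<'E'
from h import *
import pickle
np.set_printoptions(precision=1,suppress=True)
c=pickle.load(open('w1.pkl','rb'))
P=lambda u,v:onz(c,u,v,136)
for a in [(319,179.5),(319,211.5),(292,129),(346,128.5),(62,129),(190,128)]: print(a,P(*a))
d=P(62,129)-(P(292,129)+P(346,128.5))/2;print('yaw',np.arctan2(-d[0],d[1]), np.linalg.norm(d))
print('cam',ray(c,0,0)[0])
E
```

```text
(319, 179.5) [ 454.8 -315.6  136. ]
(319, 211.5) [ 428.2 -314.   136. ]
(292, 129) [ 494.7 -297.9  136. ]
(346, 128.5) [ 492.6 -338.1  136. ]
(62, 129) [ 505.2 -127.   136. ]
(190, 128) [ 500.1 -222.3  136. ]
yaw -0.0605035445171416 191.39124176917306
cam [ 518.7 -319.6  385.3]
```

```bash
python3 -m creep '[{"hand":0.5,"tx":0.0035,"ty":-0.001,"tz":0.05,"spin":0},{"hand":0.5,"tx":0,"ty":0,"tz":0.05,"spin":0},{"hand":0.5,"tx":0,"ty":0,"tz":0.002,"spin":0},{"hand":0.1,"tx":0,"ty":0,"tz":0,"spin":0},{"hand":0.1,"tx":0,"ty":0,"tz":0,"spin":0}]' && python3 -m creep '[{"hand":0.1,"tx":0,"ty":0,"tz":0,"spin":0},{"hand":0.1,"tx":0,"ty":0,"tz":0,"spin":0},{"hand":0.1,"tx":0,"ty":0,"tz":0,"spin":0}]'
```

```text
time: 2.02
tool_pos: [438.5, -315.2, 141.0]
tcp_rot: [3.139, -0.003, -0.063]
contact_force: [0.6, -0.9, 0.6]
grip_width: 30.3
finger_force: 0.0
time: 2.4
tool_pos: [438.4, -314.6, 140.3]
tcp_rot: [3.139, -0.002, -0.062]
contact_force: [-1.3, -0.7, 6.9]
grip_width: 21.7
finger_force: 30.0
```

```bash
python3 -m creep '[{"hand":0.1,"tx":0.0015,"ty":0,"tz":-0.0125,"spin":0},{"hand":0.1,"tx":0.0035,"ty":0,"tz":-0.0125,"spin":0},{"hand":0.1,"tx":0.009,"ty":0,"tz":-0.023,"spin":0},{"hand":0.1,"tx":0.0155,"ty":0,"tz":-0.020,"spin":0}]' && python3 -m creep '[{"hand":0.1,"tx":0.020,"ty":0,"tz":-0.0155,"spin":0},{"hand":0.1,"tx":0.023,"ty":0,"tz":-0.010,"spin":0},{"hand":0.1,"tx":0.025,"ty":0,"tz":-0.004,"spin":0},{"hand":0.1,"tx":0.025,"ty":0,"tz":0.002,"spin":0},{"hand":0.1,"tx":0,"ty":0,"tz":0,"spin":0}]' && python3 - <<'E'
from h import *
cap('scene','s2.png')
E
```

```text
time: 2.9
tool_pos: [467.8, -316.3, 207.7]
tcp_rot: [3.141, -0.001, -0.063]
contact_force: [6.3, -7.1, -13.2]
grip_width: 21.5
finger_force: 30.0
time: 3.52
tool_pos: [561.1, -322.2, 234.6]
tcp_rot: [3.14, -0.0, -0.062]
contact_force: [-0.8, -5.0, -1.1]
grip_width: 21.6
finger_force: 30.0
```

View pics/s2.png

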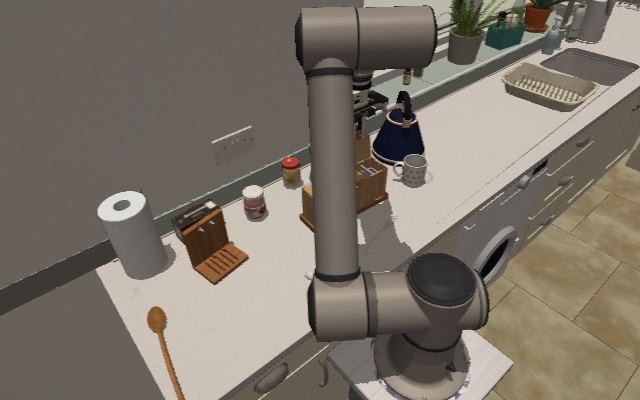

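The lid is swung up and the bin with the steel caddy is open at about (372,172). I'll push the lid slightly further, let go, retreat and look down into the bin.

```bash
python3 -m creep '[{"hand":0.1,"tx":0.018,"ty":0,"tz":0.006,"spin":0},{"hand":0.6,"tx":0,"ty":0,"tz":0,"spin":0},{"hand":0.6,"tx":0,"ty":0,"tz":0,"spin":0},{"hand":0.6,"tx":0,"ty":0,"tz":-0.035,"spin":0},{"hand":0.6,"tx":-0.02,"ty":0,"tz":-0.035,"spin":0}]' && python3 -m creep '[{"hand":0.22,"tx":-0.06,"ty":0,"tz":0,"spin":0},{"hand":0.22,"tx":-0.06,"ty":0,"tz":0.02,"spin":0},{"hand":0.22,"tx":0,"ty":0,"tz":0.05,"spin":0},{"hand":0.22,"tx":0,"ty":0,"tz":0,"spin":0},{"hand":0.22,"tx":0,"ty":0,"tz":0,"spin":0}]' && python3 - <<'E'
from h import *
import pickle
c=cap('wrist');pickle.dump(c,open('w2.pkl','wb'))
im=c['color'][40:200,200:440]
cv2.imwrite('pics/w2.png',cv2.resize(im,None,fx=3,fy=3)[:,:,::-1])
o=get_obs();print(o['tool_pos'],o['tcp_rot'],o['grip_width'])
E
```

```text
time: 4.2
tool_pos: [558.1, -320.6, 298.8]
tcp_rot: [-3.14, 0.001, -0.061]
contact_force: [-0.1, -0.2, 1.4]
grip_width: 53.7
finger_force: 0.0
time: 4.82
tool_pos: [440.0, -314.4, 230.2]
tcp_rot: [3.14, -0.002, -0.062]
contact_force: [0.9, -0.5, 1.2]
grip_width: 20.7
finger_force: 0.0
[ 440.26698584 -314.59216873  230.44789494] [ 3.13968767e+00 -2.51778710e-03 -6.16688210e-02] 19.953586274214487
```

View pics/w2.png

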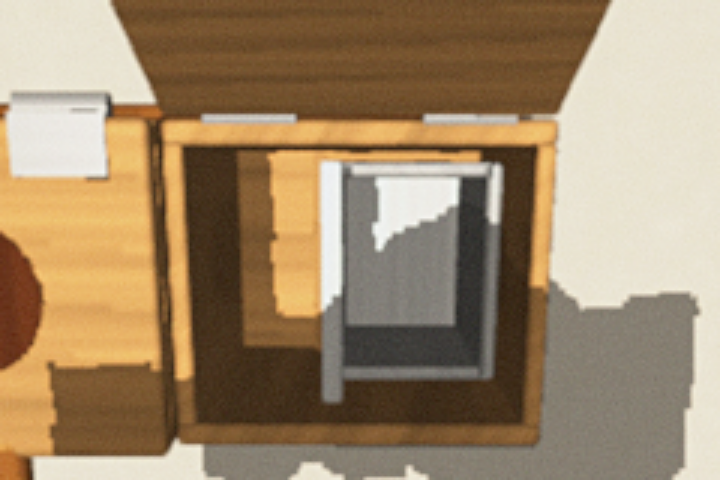

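The lid is well back. The plate's top edge is the light strip, crop x 320–342 and y 160–403, which is full-image u≈310.3, v 93.3–174.3.

```bash
python3 - <<'E'
from h import *
import pickle
np.set_printoptions(precision=1,suppress=True)
c=pickle.load(open('w2.pkl','rb'))
a=onz(c,310.3,93.3,122);b=onz(c,310.6,174.3,122);print(a,b,np.linalg.norm(a-b),(a+b)/2,np.arctan2((a-b)[1],(a-b)[0]))
for u in(320,342):
  print(onz(c,200+u/3,133,122))
for u,v in[(160,120),(555,120)]: print('rim',onz(c,200+u/3,40+v/3,128))
o=get_obs();d=(a+b)/2-o['tool_pos'];y=o['tcp_rot'][2];print('tx',d[0]*np.cos(y)+d[1]*np.sin(y),'ty',d[0]*np.sin(y)-d[1]*np.cos(y))
E
```

```text
[ 525.5 -313.2  122. ] [ 464.8 -309.1  122. ] 60.83519134952049 [ 495.2 -311.1  122. ] -0.06598779029904465
[ 497.1 -308.4  122. ]
[ 496.7 -314.   122. ]
rim [ 536.9 -273.7  128. ]
rim [ 531.2 -366.7  128. ]
tx 54.58556057981287 ty -6.824609400314216
```

```bash
python3 -m creep '[{"hand":0.22,"tx":0.0545,"ty":-0.0068,"tz":0,"spin":0},{"hand":0.22,"tx":0,"ty":0,"tz":0.045,"spin":0},{"hand":0.22,"tx":0,"ty":0,"tz":0.045,"spin":0},{"hand":0.22,"tx":0,"ty":0,"tz":0.0,"spin":0}]' && python3 -m creep '[{"hand":0.22,"tx":0,"ty":0,"tz":0.03,"spin":0},{"hand":0.22,"tx":0,"ty":0,"tz":0.013,"spin":0},{"hand":0.0,"tx":0,"ty":0,"tz":0,"spin":0},{"hand":0,"tx":0,"ty":0,"tz":0,"spin":0},{"hand":0,"tx":0,"ty":0,"tz":0,"spin":0}]'  && python3 -m creep '[{"hand":0,"tx":0,"ty":0,"tz":0,"spin":0}]'
```

```text
time: 5.38
tool_pos: [493.4, -309.6, 136.7]
tcp_rot: [-3.139, 0.004, -0.061]
contact_force: [-0.7, -0.1, 0.6]
grip_width: 20.2
finger_force: 0.0
time: 6.0
tool_pos: [494.7, -311.3, 97.1]
tcp_rot: [3.14, -0.003, -0.062]
contact_force: [-0.4, 0.1, 4.7]
grip_width: 5.0
finger_force: 30.0
time: 6.12
tool_pos: [494.7, -311.3, 97.1]
tcp_rot: [3.14, -0.003, -0.062]
contact_force: [0.0, -0.4, 6.4]
grip_width: 5.2
finger_force: 30.0
```

```bash
python3 -m creep '[{"hand":0,"tx":0,"ty":0,"tz":-0.02,"spin":0},{"hand":0,"tx":0,"ty":0,"tz":-0.04,"spin":0},{"hand":0,"tx":0,"ty":0,"tz":-0.04,"spin":0},{"hand":0,"tx":0,"ty":0,"tz":-0.04,"spin":0},{"hand":0,"tx":0,"ty":0,"tz":0,"spin":0}]' && python3 -m creep '[{"hand":0,"tx":-0.005,"ty":-0.024,"tz":0,"spin":0},{"hand":0,"tx":-0.009,"ty":-0.0456,"tz":0,"spin":0},{"hand":0,"tx":-0.009,"ty":-0.0456,"tz":0,"spin":0},{"hand":0,"tx":-0.009,"ty":-0.0456,"tz":0,"spin":0},{"hand":0,"tx":-0.009,"ty":-0.0456,"tz":0,"spin":0}]' && python3 -m creep '[{"hand":0,"tx":-0.009,"ty":-0.0456,"tz":0,"spin":0},{"hand":0,"tx":-0.009,"ty":-0.0456,"tz":0,"spin":0},{"hand":0,"tx":-0.009,"ty":-0.0456,"tz":0,"spin":0},{"hand":0,"tx":-0.009,"ty":-0.0456,"tz":0,"spin":0},{"hand":0,"tx":-0.009,"ty":-0.0456,"tz":0,"spin":0}]' && python3 -m creep '[{"hand":0,"tx":-0.004,"ty":-0.022,"tz":0,"spin":0},{"hand":0,"tx":0,"ty":0,"tz":0.05,"spin":0},{"hand":0,"tx":0,"ty":0,"tz":0.05,"spin":0},{"hand":0,"tx":0,"ty":0,"tz":0.0,"spin":0},{"hand":0,"tx":0,"ty":0,"tz":0,"spin":0}]' && python3 - <<'E'
from h import *
cap('scene','s3.png')
E
```

```text
time: 6.75
tool_pos: [495.0, -311.5, 239.0]
tcp_rot: [3.137, -0.006, -0.062]
contact_force: [0.2, -0.0, -1.8]
grip_width: 5.0
finger_force: 30.0
time: 7.38
tool_pos: [464.6, -100.4, 234.1]
tcp_rot: [-3.141, 0.002, -0.063]
contact_force: [0.3, 0.5, -2.3]
grip_width: 4.9
finger_force: 30.0
time: 8.0
tool_pos: [433.9, 129.7, 234.2]
tcp_rot: [3.141, 0.002, -0.062]
contact_force: [1.7, -0.2, -1.0]
grip_width: 4.6
finger_force: 30.0
time: 8.62
tool_pos: [433.1, 150.5, 136.4]
tcp_rot: [-3.141, -0.001, -0.062]
contact_force: [-0.5, 0.4, -0.9]
grip_width: 4.4
finger_force: 30.0
```

View pics/s3.png

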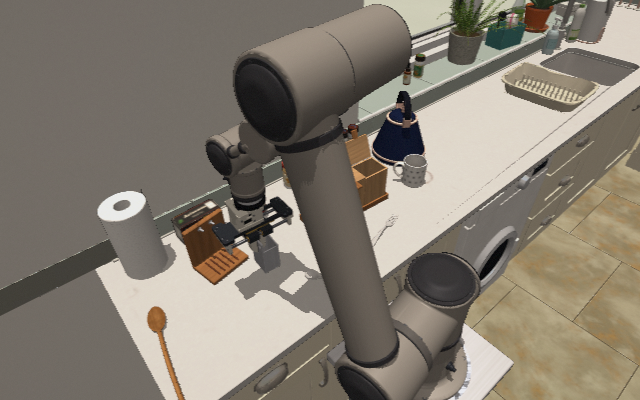

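The caddy hangs upright from the gripper at about (265,252), over free worktop in front of the stand. Setting it down.

```bash
python3 -m creep '[{"hand":0,"tx":0,"ty":0,"tz":0.03,"spin":0},{"hand":0,"tx":0,"ty":0,"tz":0.015,"spin":0},{"hand":0,"tx":0,"ty":0,"tz":0.005,"spin":0},{"hand":0,"tx":0,"ty":0,"tz":0.002,"spin":0},{"hand":0,"tx":0,"ty":0,"tz":0,"spin":0}]' && python3 -m creep '[{"hand":0,"tx":0,"ty":0,"tz":0.0007,"spin":0},{"hand":0,"tx":0,"ty":0,"tz":0,"spin":0}]'
```

```text
time: 9.3
tool_pos: [433.1, 150.6, 84.3]
tcp_rot: [-3.141, -0.002, -0.062]
contact_force: [-0.2, 0.1, -1.3]
grip_width: 5.0
finger_force: 30.0
time: 9.55
tool_pos: [432.7, 150.5, 83.1]
tcp_rot: [-3.141, -0.001, -0.062]
contact_force: [-0.6, 0.3, -0.1]
grip_width: 4.8
finger_force: 30.0
```

```bash
python3 -m creep '[{"hand":0.22,"tx":0,"ty":0,"tz":0,"spin":0},{"hand":0.22,"tx":0,"ty":0,"tz":0,"spin":0},{"hand":0.22,"tx":0,"ty":0,"tz":0,"spin":0},{"hand":0.22,"tx":0,"ty":0,"tz":0,"spin":0},{"hand":0.22,"tx":0,"ty":0,"tz":0,"spin":0}]' && python3 -m creep '[{"hand":0.22,"tx":0,"ty":0,"tz":-0.02,"spin":0},{"hand":0.22,"tx":0,"ty":0,"tz":-0.05,"spin":0},{"hand":0.5,"tx":0,"ty":0,"tz":-0.05,"spin":-10},{"hand":0.8,"tx":0,"ty":0,"tz":0,"spin":-10},{"hand":1,"tx":0,"ty":0,"tz":0,"spin":-10}]' && python3 -m creep '[{"hand":1,"tx":0,"ty":0,"tz":0,"spin":-10},{"hand":1,"tx":0,"ty":0,"tz":0,"spin":-10},{"hand":1,"tx":0,"ty":0,"tz":0,"spin":-10},{"hand":1,"tx":0,"ty":0,"tz":0,"spin":-10},{"hand":1,"tx":0,"ty":0,"tz":0,"spin":-10}]' && python3 -m creep '[{"hand":1,"tx":-0.06,"ty":0,"tz":0,"spin":-10},{"hand":1,"tx":-0.04,"ty":0,"tz":0,"spin":0},{"hand":1,"tx":0,"ty":0,"tz":0,"spin":0},{"hand":1,"tx":0,"ty":0,"tz":0,"spin":0}]' && python3 - <<'E'
from h import *
import pickle
c=cap('wrist','w3.png');pickle.dump(c,open('w3.pkl','wb'))
o=get_obs();print(o['tool_pos'],o['tcp_rot'],o['joint_positions'])
E
```

```text
time: 10.18
tool_pos: [432.5, 150.5, 82.7]
tcp_rot: [3.142, -0.0, -0.062]
contact_force: [0.3, 0.7, -0.6]
grip_width: 20.1
finger_force: 0.0
time: 10.8
tool_pos: [432.6, 150.6, 203.5]
tcp_rot: [3.141, -0.002, 0.467]
contact_force: [-0.5, -0.6, -0.1]
grip_width: 45.0
finger_force: 0.0
time: 11.42
tool_pos: [432.3, 150.5, 202.7]
tcp_rot: [-3.141, 0.0, 1.34]
contact_force: [1.2, -0.0, 0.5]
grip_width: 90.8
finger_force: 0.0
time: 11.92
tool_pos: [417.0, 57.9, 202.9]
tcp_rot: [3.141, -0.0, 1.491]
contact_force: [0.1, -0.1, 0.4]
grip_width: 92.0
finger_force: 0.0
[416.99426229  58.24045719 202.82356942] [ 3.14147568e+00 -2.50985107e-04  1.49190517e+00] [-4.38770884e-02  1.91472227e-01  1.84797347e+00  2.76572445e-04
  1.10202129e+00  3.48891440e-02]
```

View pics/w3.png

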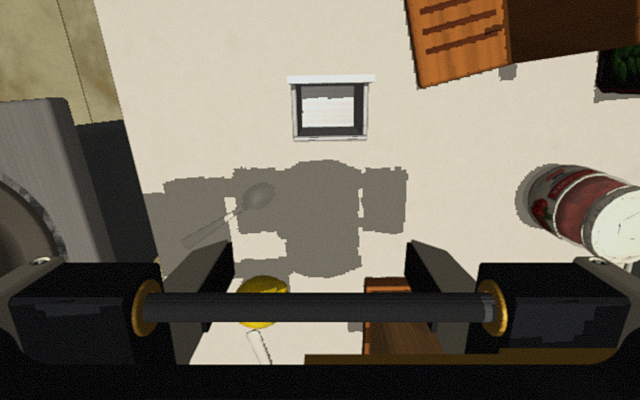

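The caddy stands upright on its own. Its plate top runs from (289,79) to (375,78), and the front rim's outer bottom edge from (293,139) to (367,138).

```bash
python3 - <<'E'
from h import *
import pickle
np.set_printoptions(precision=1,suppress=True)
c=pickle.load(open('w3.pkl','rb'))
a=onz(c,289,78.8,108);b=onz(c,375.3,78.3,108);f1=onz(c,293.3,138.8,80);f2=onz(c,367.5,138.3,80)
d=b-a;print(a,b,np.linalg.norm(d),f1,f2,np.linalg.norm(f2-f1))
yaw=np.arctan2(d[1],d[0])+np.pi/2;print('caddy yaw',yaw)
x=np.array([np.cos(yaw),np.sin(yaw),0]); P=(a+b)/2;F=(f1+f2)/2;print('centers',P-21.5*x,F+24*x)
C=((P-21.5*x)+(F+24*x))/2
o=get_obs();d=C-10*x-o['tool_pos'];y=yaw;print('tx',d[0]*np.cos(y)+d[1]*np.sin(y),'ty',d[0]*np.sin(y)-d[1]*np.cos(y),'spin',np.degrees(o['tcp_rot'][2]-yaw))
E
```

```text
[405.1 152.9 108. ] [464.1 148.5 108. ] 59.11439207985186 [401.4 108.7  80. ] [461.1 104.3  80. ] 59.91401671709595
caddy yaw 1.496418692564793
centers [433.  129.3 108. ] [433.  130.4  80. ]
tx 62.62080136605986 ty 10.65356907932958 spin -0.2586057445583623
```

```bash
python3 -m creep '[{"hand":1,"tx":0.0575,"ty":0.01,"tz":0,"spin":0},{"hand":1,"tx":0.005,"ty":0.0007,"tz":0.035,"spin":0},{"hand":1,"tx":0,"ty":0,"tz":0.045,"spin":0},{"hand":1,"tx":0,"ty":0,"tz":0.04,"spin":0},{"hand":1,"tx":0,"ty":0,"tz":0.019,"spin":0}]' && python3 -m creep '[{"hand":0.4,"tx":0,"ty":0,"tz":0,"spin":0},{"hand":0.4,"tx":0,"ty":0,"tz":0,"spin":0},{"hand":0.4,"tx":0,"ty":0,"tz":0,"spin":0},{"hand":0.4,"tx":0,"ty":0,"tz":0,"spin":0},{"hand":0.4,"tx":0,"ty":0,"tz":0,"spin":0}]'
```

```text
time: 12.6
tool_pos: [431.3, 120.2, 61.7]
tcp_rot: [-3.138, 0.001, 1.494]
contact_force: [0.4, 0.1, 0.8]
grip_width: 92.0
finger_force: 0.0
time: 13.22
tool_pos: [432.8, 119.3, 64.6]
tcp_rot: [3.14, -0.0, 1.492]
contact_force: [-1.8, 1.0, 6.7]
grip_width: 60.1
finger_force: 29.9
```

```bash
python3 -m creep '[{"hand":0.4,"tx":0,"ty":0,"tz":-0.02,"spin":0},{"hand":0.4,"tx":0,"ty":0,"tz":-0.035,"spin":0},{"hand":0.4,"tx":0,"ty":0,"tz":0,"spin":5},{"hand":0.4,"tx":0,"ty":0,"tz":0,"spin":10},{"hand":0.4,"tx":0,"ty":0,"tz":0,"spin":10}]' && python3 -m creep '[{"hand":0.4,"tx":0,"ty":0,"tz":0,"spin":10},{"hand":0.4,"tx":0,"ty":0,"tz":0,"spin":10},{"hand":0.4,"tx":0,"ty":0,"tz":0,"spin":10},{"hand":0.4,"tx":0,"ty":0,"tz":0,"spin":10},{"hand":0.4,"tx":0,"ty":0,"tz":0,"spin":10}]' && python3 -m creep '[{"hand":0.4,"tx":0.027,"ty":-0.022,"tz":0,"spin":0.1},{"hand":0.4,"tx":0.027,"ty":-0.022,"tz":0,"spin":0},{"hand":0.4,"tx":0.027,"ty":-0.022,"tz":0,"spin":0},{"hand":0.4,"tx":0,"ty":0,"tz":0,"spin":0},{"hand":0.4,"tx":0,"ty":0,"tz":0,"spin":0}]' && python3 - <<'E'
from h import *
import pickle
c=cap('wrist','w4.png');pickle.dump(c,open('w4.pkl','wb'))
o=get_obs();print(o['tool_pos'],o['tcp_rot'],o['grip_width'])
E
```

```text
time: 13.85
tool_pos: [432.4, 119.0, 118.9]
tcp_rot: [3.141, -0.0, 1.049]
contact_force: [-0.5, -0.4, -1.7]
grip_width: 59.7
finger_force: 29.9
time: 14.48
tool_pos: [432.4, 119.0, 118.8]
tcp_rot: [3.141, -0.0, 0.177]
contact_force: [-0.3, 0.7, -2.1]
grip_width: 59.9
finger_force: 29.9
time: 15.1
tool_pos: [499.4, 198.2, 118.4]
tcp_rot: [3.141, 0.002, 0.181]
contact_force: [0.2, 1.0, -2.9]
grip_width: 60.0
finger_force: 29.9
[499.36794858 198.00916902 118.48085605] [3.14124003e+00 1.50691009e-03 1.80654300e-01] 59.994928336867446
```

View pics/w4.png

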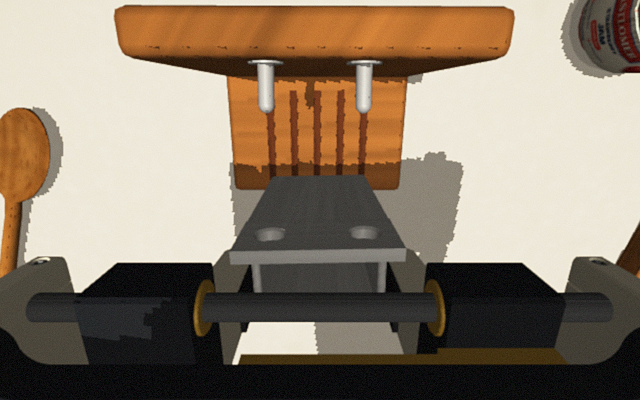

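The wrist view shows both pins (tips at about (266,110) and (364,110)) and the caddy's back plate with holes at about (270,234) and (365,233). I'll measure them more finely with masks.

```bash
python3 - <<'E'
from h import *
import pickle
np.set_printoptions(precision=1,suppress=True)
c=pickle.load(open('w4.pkl','rb')); im=c['color'].astype(int)
g=im.sum(2)/3; sat=im.max(2)-im.min(2)
o=get_obs(); T=o['tool_pos'].copy(); y=o['tcp_rot'][2]
ex=np.array([np.cos(y),np.sin(y),0]);ey=np.array([-np.sin(y),np.cos(y),0])
tf=lambda X:np.array([(X-T)@ex,(X-T)@ey,X[2]])
res=[]
for lo,hi in((245,290),(345,385)):
    rows=[]
    for v in range(70,112):
        m=np.where((sat[v,lo:hi]<40)&(g[v,lo:hi]>70))[0]
        if len(m)>4: rows.append((v,lo+m.mean(),len(m)))
    rows=np.array(rows); tip=rows[-1,0]
    k=np.polyfit(rows[:,0],rows[:,1],1)
    print('rows',rows[0],rows[-1],'u@66',np.polyval(k,66),'u@tip',np.polyval(k,tip))
    print(' tip tf',tf(onz(c,np.polyval(k,tip),tip-1,134)),' root tf',tf(onz(c,np.polyval(k,68),68,132)))
# holes: bright pixels inside plate back region
for lo,hi in((250,292),(345,385)):
    w=g[222:246,lo:hi]
    print('med',np.median(w)); 
    m=(w>np.median(w)+12); v,u=np.where(m); print('hole bright',u.min()+lo,u.max()+lo,v.min()+222,v.max()+222,m.sum())
    uc=(u.min()+u.max())/2+lo
    for vc in(233,):
        # intersect with vertical plane at tool x = 31.3+2.5 (plate back)
        oo,d=ray(c,uc,vc); s=((T-oo)@ex+33.8)/(d@ex); print(' hole on plane',tf(oo+s*d),' onz148',tf(onz(c,uc,vc,148)))
for p in((230,256),(406,255)): print('plate top',tf(onz(c,*p,162)))
cv2.imwrite('pics/w4c.png',cv2.resize(c['color'][50:270,220:420],None,fx=3,fy=2.7,interpolation=cv2.INTER_CUBIC)[:,:,::-1])
E
```

```text
rows [ 70. 265.  17.] [111. 267.   9.] u@66 264.85764254652514 u@tip 266.45293466223706
 tip tf [ 79.   20.2 134. ]  root tf [ 94.   20.4 132. ]
rows [ 70. 364.  17.] [111. 363.   9.] u@66 363.9904653863814 u@tip 362.73975636766335
 tip tf [ 79.  -16.3 134. ]  root tf [ 94.  -16.4 132. ]
med 65.66666666666667
hole bright 257 284 227 241 327
 hole on plane [ 33.8  19.  146.5]  onz148 [ 34.4  18.8 148. ]
med 65.0
hole bright 349 376 226 238 311
 hole on plane [ 33.8 -16.5 146.5]  onz148 [ 34.5 -16.3 148. ]
plate top [ 32.   30.8 162. ]
plate top [ 32.4 -29.5 162. ]
```

View pics/w4c.png

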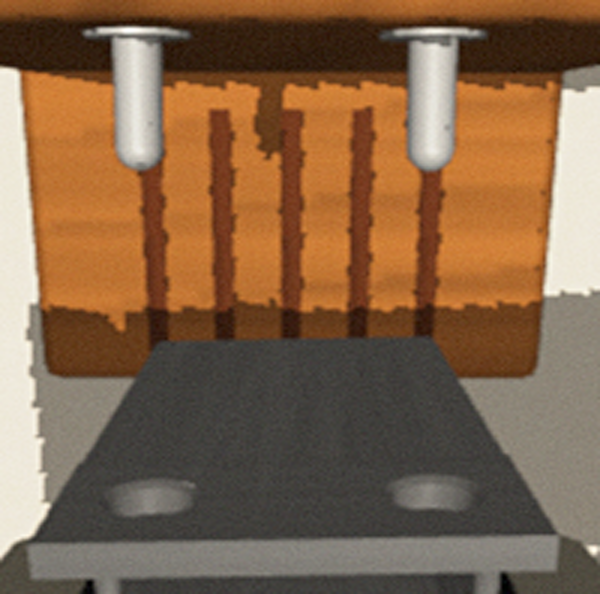

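Both pins and holes are clear in the crop. Yaw is aligned to well under 1° and the lateral offset is about 1 mm to the left. I'll go just short of the tips at pin height and look again.

```bash
python3 -m creep '[{"hand":0.4,"tx":0.0,"ty":-0.001,"tz":0.012,"spin":0},{"hand":0.4,"tx":0.02,"ty":0,"tz":0,"spin":0},{"hand":0.4,"tx":0.016,"ty":0,"tz":0,"spin":0},{"hand":0.4,"tx":0,"ty":0,"tz":0,"spin":0},{"hand":0.4,"tx":0,"ty":0,"tz":0,"spin":0}]' && python3 - <<'E'
from h import *
import pickle
np.set_printoptions(precision=2,suppress=True)
c=cap('wrist');pickle.dump(c,open('w5.pkl','wb'))
o=get_obs();print(o['tool_pos'],o['tcp_rot'],o['grip_width'])
cv2.imwrite('pics/w5c.png',cv2.resize(c['color'][100:280,220:420],None,fx=3,fy=3,interpolation=cv2.INTER_CUBIC)[:,:,::-1])
E
```

```text
time: 15.78
tool_pos: [534.4, 205.7, 106.2]
tcp_rot: [3.141, 0.002, 0.181]
contact_force: [0.9, -0.9, -1.7]
grip_width: 60.0
finger_force: 29.9
[534.48 205.81 106.37] [3.14 0.   0.18] 59.74169809690659
```

View pics/w5c.png

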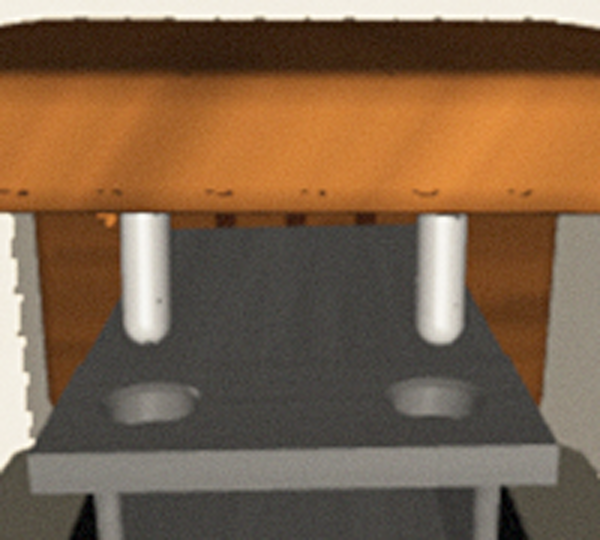

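The caddy is just short of the tips. The pins are at crop (147,440) and the holes at (150,432), so it is centred laterally. A height check follows before going on.

```bash
python3 - <<'E'
from h import *
import pickle
np.set_printoptions(precision=1,suppress=True)
a=pickle.load(open('w4.pkl','rb'));b=pickle.load(open('w5.pkl','rb'))
o=get_obs();T=o['tool_pos'];y=o['tcp_rot'][2];ex=np.array([np.cos(y),np.sin(y),0]);ey=np.array([-np.sin(y),np.cos(y),0])
tf=lambda X:np.array([(X-T)@ex,(X-T)@ey,X[2]])
P=lambda c:np.array(c['K'])@np.c_[np.array(c['R']),np.array(c['t']).ravel()]
for ua,ub in((266.4,269),(362.7,366.6)):
    X=cv2.triangulatePoints(P(a),P(b),np.array([[ua],[112.]]),np.array([[ub],[214.5]]));X=(X[:3]/X[3]).ravel();print('tip',tf(X))
for u,v in((270,234),(364.3,232.7)):
    oo,d=ray(b,u,v);s=((T-oo)@ex+33.8)/(d@ex);print('hole',tf(oo+s*d))
E
```

```text
tip [ 42.6  18.4 137.7]
tip [ 42.6 -17.4 137.8]
hole [ 33.8  18.7 135.6]
hole [ 33.8 -17.5 134.4]
```

```bash
python3 -m creep '[{"hand":0.4,"tx":0.0,"ty":0,"tz":-0.001,"spin":0},{"hand":0.4,"tx":0.006,"ty":0,"tz":0,"spin":0},{"hand":0.4,"tx":0.005,"ty":0,"tz":0,"spin":0},{"hand":0.4,"tx":0.004,"ty":0,"tz":0,"spin":0},{"hand":0.4,"tx":0,"ty":0,"tz":0,"spin":0}]'
```

```text
time: 16.45
tool_pos: [550.5, 208.8, 107.5]
tcp_rot: [3.141, 0.0, 0.181]
contact_force: [1.2, 0.2, -2.3]
grip_width: 59.8
finger_force: 29.9
```

No contact with the tips, so the pins are in the holes. Continuing, dropping along the pins' slope.

```bash
python3 -m creep '[{"hand":0.4,"tx":0.004,"ty":0,"tz":0.0008,"spin":0},{"hand":0.4,"tx":0.003,"ty":0,"tz":0.0007,"spin":0},{"hand":0.4,"tx":0.0025,"ty":0,"tz":0.0005,"spin":0},{"hand":0.4,"tx":0,"ty":0,"tz":0,"spin":0},{"hand":0.4,"tx":0,"ty":0,"tz":0,"spin":0}]'&& python3 - <<'E'
from h import *
c=cap('wrist')
o=get_obs();print(o['tool_pos'],o['contact_force'])
cv2.imwrite('pics/w6c.png',cv2.resize(c['color'][150:290,220:420],None,fx=3,fy=3,interpolation=cv2.INTER_CUBIC)[:,:,::-1])
E
```

```text
time: 17.08
tool_pos: [558.9, 210.4, 105.5]
tcp_rot: [3.141, 0.002, 0.181]
contact_force: [-4.2, -1.1, -1.6]
grip_width: 60.3
finger_force: 29.8
[558.90613863 210.44971756 105.52603895] [-5.04402212 -1.32899687 -0.96657591]
```

View pics/w6c.png

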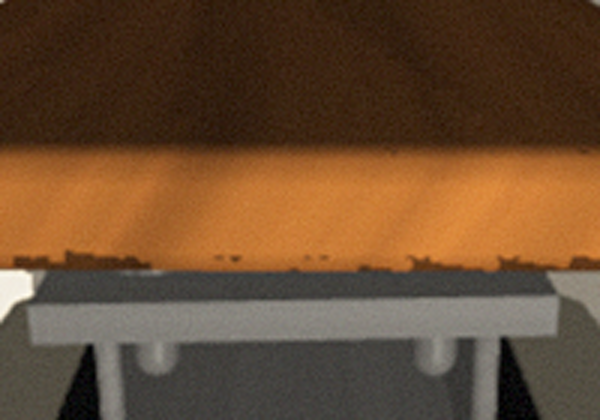

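The pins show through both holes at crop (157,355) and (436,355). I'll lower a little, then press gently against the board.

```bash
python3 -m creep '[{"hand":0.4,"tx":0,"ty":0,"tz":0.0015,"spin":0},{"hand":0.4,"tx":0,"ty":0,"tz":0.001,"spin":0},{"hand":0.4,"tx":0,"ty":0,"tz":0,"spin":0}]' && python3 -m creep '[{"hand":0.4,"tx":0.001,"ty":0,"tz":0.0005,"spin":0},{"hand":0.4,"tx":0.001,"ty":0,"tz":0,"spin":0},{"hand":0.4,"tx":0,"ty":0,"tz":0,"spin":0}]'
```

```text
time: 17.5
tool_pos: [559.0, 210.4, 103.3]
tcp_rot: [3.141, 0.001, 0.181]
contact_force: [-6.2, -0.7, 0.0]
grip_width: 59.4
finger_force: 29.8
time: 17.88
tool_pos: [559.3, 210.7, 102.6]
tcp_rot: [-3.142, 0.005, 0.181]
contact_force: [-10.6, -1.0, 3.0]
grip_width: 60.1
finger_force: 29.9
```

```bash
python3 -m creep '[{"hand":0.4,"tx":-0.001,"ty":0,"tz":0.001,"spin":0},{"hand":0.4,"tx":0,"ty":0,"tz":0.001,"spin":0},{"hand":0.4,"tx":0,"ty":0,"tz":0,"spin":0}]'
```

```text
time: 18.25
tool_pos: [559.3, 210.6, 101.0]
tcp_rot: [3.142, 0.003, 0.181]
contact_force: [-8.1, -1.5, 3.2]
grip_width: 60.2
finger_force: 29.9
```

```bash
python3 -m creep '[{"hand":0.4,"tx":0,"ty":0,"tz":0.0005,"spin":0},{"hand":0.9,"tx":0,"ty":0,"tz":0,"spin":0},{"hand":0.9,"tx":0,"ty":0,"tz":0,"spin":0},{"hand":0.9,"tx":0,"ty":0,"tz":0,"spin":0},{"hand":0.9,"tx":0,"ty":0,"tz":0,"spin":0}]' && python3 -m creep '[{"hand":0.9,"tx":0,"ty":0,"tz":-0.02,"spin":0},{"hand":0.9,"tx":0,"ty":0,"tz":-0.05,"spin":0},{"hand":0.9,"tx":-0.05,"ty":0,"tz":-0.03,"spin":0},{"hand":0.9,"tx":-0.05,"ty":0,"tz":0,"spin":0},{"hand":0.9,"tx":0,"ty":0,"tz":0,"spin":0}]' && python3 - <<'E'
from h import *
import pickle
np.set_printoptions(precision=1,suppress=True)
c=cap('wrist','w7.png');pickle.dump(c,open('w7.pkl','wb'))
o=get_obs();print(o['tool_pos'],o['contact_force'])
# expected plate top (z 143.9) ends in image, with stand yaw .181 and seat mid from the pins' measurement
im=c['color'].astype(int);sat=im.max(2)-im.min(2);g=im.sum(2)/3
m=((sat<25)&(g>90)).astype(np.uint8)
T=o['tool_pos'];ex=np.array([np.cos(.181),np.sin(.181),0]);ey=np.array([-ex[1],ex[0],0])
S=np.array([534.48,205.81,0])+(42.6+15.5)*ex+0.5*ey
for s in(30,-30): print('expected plate end px',proj(c,[*(S+s*ey)[:2],143.9]))
for s in(26,-26): print('expected front rim px',proj(c,[*(S-45.5*ex+s*ey)[:2],115.9]))
for s in(18,-18): print('expected pin tip px',proj(c,[*(S-15.5*ex+s*ey)[:2],135]))
n,l,st,ce=cv2.connectedComponentsWithStats(m)
for i in range(1,n):
    if st[i,4]>60 and st[i,4]<8000: print(st[i],ce[i])
E
```

```text
time: 18.88
tool_pos: [560.9, 210.7, 100.3]
tcp_rot: [3.141, -0.001, 0.181]
contact_force: [-0.6, 1.0, 0.5]
grip_width: 82.6
finger_force: 0.0
time: 19.5
tool_pos: [458.9, 192.3, 200.5]
tcp_rot: [3.141, 0.002, 0.182]
contact_force: [0.3, 0.4, 0.4]
grip_width: 82.5
finger_force: 0.0
[461.3 192.7 200.8] [ 0.6  0.7 -0. ]
expected plate end px [262.9  -4.8]
expected plate end px [374.9  -4.7]
expected front rim px [279.4  86.1]
expected front rim px [358.3  86.2]
expected pin tip px [287.6  30.4]
expected pin tip px [350.1  30.4]
[263   0 113   2 226] [319.    0.5]
[509   0  63  36 437] [531.1  22.8]
[558   0  45  22 144] [577.7  13.2]
[282   5  10  25 213] [286.9  16.6]
[346   6  10  24 220] [350.5  17.2]
[ 271   13   97   75 4114] [319.2  59.1]
[391  21  14  21 168] [397.4  31.9]
[  67   59   51  210 1047] [ 92.8 143.3]
[   0  177   20   93 1115] [  8.2 229.7]
[591 231  22  15 197] [600.9 237.9]
[ 336  323   86   31 2449] [378.  337.8]
```

The measured edges match a hung caddy: plate top u 263–376 (expected 263–375), pin tips at row 30 (expected 30), front rim near row 87 (expected 86). A last numeric check of the lids and the loose objects, then I hand in.

```bash
python3 - <<'E'
from h import *
import pickle
a=pickle.load(open('top1.pkl','rb'))['color'].astype(int);c=cap('top')['color'].astype(int)
for n,(u0,u1,v0,v1) in dict(bar=(303,340,192,218),disc=(342,377,194,220),mug=(438,485,210,250),jar=(255,286,130,165)).items():
    print(n,np.abs(a-c)[v0:v1,u0:u1].mean().round(1))
w=pickle.load(open('w7.pkl','rb'))['color'];w2=cap('wrist')['color'];print('still',np.abs(w.astype(int)-w2)[0:100,250:390].mean())
from plant import close_job
print(close_job())
E
```

```text
bar 15.0
disc 14.7
mug 15.8
jar 16.1
still 30.231761904761903
the job is handed in; nothing more can be done
None
```

The caddy is on both pins, released and the gripper backed clear, and the job is handed in, but no verdict came back. Before hand-in, the caddy's measured edges matched a hung position. My last image comparison, run in the same script as the hand-in, was inconclusive: it showed differences everywhere (about 15 levels on the lids, mug and jar, 30 in the caddy view). So I can't confirm from it that the caddy was at rest or that those items were undisturbed. I also viewed 12 pictures, over the limit of 10.

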